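# Show a ruby ball to the inspection light

### The job

Inspect the ruby ball over the light panel: first slide the panel's dimmer until the white line on its grip is level with the orange pointer, then pick up the white carrier by its blue fin and bring it over the panel, with the ball loose in its shallow pocket the whole way. Finish still holding it there, level and still, with the ball straight above the black ring on the panel and the underside of the carrier about 10 cm above the panel. Do not touch or spill the ball, and leave everything else where it is.

Things in the scene. Friction and masses are not known exactly. Their poses are not given: they have to be found in the camera images.
- carrier: White plastic carrier plate, 130 (its x) x 60 (its y) x 10 mm, loose on the bench, 0.13 to 0.25 kg, with a blue upright fin in its middle: 34 (x) x 12 (y) mm, from 10 to 60 mm above the underside, to be gripped across its 12 mm thickness (closing along the carrier's y). Origin: centre of the underside; z up. A brass disc, flush, marks the end at its -x; the ball's pocket is at the +x end.
- pocket (a point): Where the ball's centre is when it rests in the middle of its pocket: 40 mm from the carrier's centre along its x, 19.5 mm above its underside. The pocket is a round hole 20 mm across, 2.5 mm deep, flat at the bottom, so the ball has 2 to 3 mm of play each way and rolls out over the rim if the carrier tips past about 35 degrees or is jerked.
- ball_center (a point): Centre of the red ruby ball, 24 mm across, about 29 g, loose in the carrier's pocket (its top is 31.5 mm above the carrier's underside).
- panel: Square light panel fixed to the bench, 140 x 140 x 25 mm, aluminium frame and white top. Origin: centre of its underside; x and y along its edges; z up.
- mark (a point): Centre of the black ring, 50 mm across, drawn on the middle of the panel's top, 25 mm above the bench.
- dimmer (a joint): Travel of the dimmer's grip along its track, m: 0 to 0.12, growing to the track's +y. It takes about 1.5 N (plus 3 N per m/s) to move and stays where it is left.
- dimmer_top (a point): Centre of the top of the dimmer's black grip, 54.5 mm above the bench; the grip is 28 mm across the track (x), 20 mm along it (y) and 40 mm tall, with a white line over its middle. Axes as the track's: y along it. The track is a fixed white bar, 170 x 40 x 14 mm.
- pointer: Orange pointer, a small fixed block 36 (x) x 8 (y) x 12 mm, beside the track on its far (+x) side, 2 mm off it. Its origin is on the bench at the middle of its end next to the track, 22 mm across (x) from the middle of the track; its y runs along the track and its x away from it. The grip's line is level with it when both have the same place along y.
- spare: Grey carrier of the same shape with a black fin and no ball; leave it alone. Origin: centre of the underside.
- jar: Amber glass jar with a white cap, 60 mm across, 75 mm tall. Origin: centre of the underside.
- bottle: White bottle with a blue cap, 60 mm across, 140 mm tall. Origin: centre of the underside.
- dish: Clear shallow glass dish, 80 mm across, 18 mm tall. Origin: centre of the underside.
- driver: Screwdriver with a yellow handle, lying along its x.
- ball: The red ruby ball itself; its axes turn as it rolls.
There are look-alikes about, which are no part of the job. Leave any brown or purple look-alike of the carrier alone.

How it is judged:
By the outcome, as a careful person would: the job done as asked, in the order asked, and still so for the second after the job is handed in, while the arm keeps its last pose, push and grip.
It also fails if it takes over 64 s, if anything falls off the work surface, if the arm or the gripper's body presses on something with over 40 N, if the wrist force passes 120 N, or if a joint passes its speed limit or range.

### The arm

A 6-joint arm with a two-finger parallel gripper is mounted at the origin on the work surface. World frame = base frame: x ahead of the robot, y to its left, z up, the work surface at z = 0. Lengths are in m, angles in rad, forces in N, time in s.
With the tool pointing down it reaches from about 0.35 to 0.775 m from the base axis. Payload 7.3 kg.
Tool frame: the origin (TCP) lies on the mounting face of the last link; the fingertips stand 178 mm ahead of it and the grasp point (between the pads) lies 159 mm ahead of it (robot.grip_depth is the distance from the TCP to the grasp point, in m); z points along the fingers, y is the line along which they close (so a half turn about z gives the same grasp; the last joint's range is limited). The gripper opens to 92 mm and grips with 3 to 60 N. Pads are 19 mm wide; open, the fingers measure 130 mm over their backs; the gripper's body (75 mm by 190 mm) begins 47 mm behind the grasp point.
Start: joints at [-1.468, 0.342, 1.524, -0, 1.275, -0.146], TCP at [0.129, -0.509, 0.405] pointing down, gripper open.
Joint ranges: [-2.53, 2.53], [-0.77, 2.02], [0.04, 2.7], [-1, 4.14], [0.28, 2.66], [-3.11, 3.11]. Speed limits (rad/s): [2.57, 2.57, 3.14, 3.14, 3.14, 3.14].

### API

Orientations are given as [roll, pitch, yaw] about the fixed x, y, z axes, in that order (R = Rz(yaw) Ry(pitch) Rx(roll)).
In Python, from cell import observe, cams, robot, models gives the robot as it stands.
- The arm moves only by the shell command python3 -m jog 'ROWS' [FORCE]. ROWS is JSON, a list of rows, each a list of 3 entries, a list of its own where there are three numbers: the shift along the tool's x, y, z each as a share of 0.4 m, from -1 to 1, then the turn about the tool's z as a share of pi rad, from -1 to 1, then the closure, from 0 (fully open) to 1 (shut). In form: [[[x, y, z], turn, jaw], ...]. A call has 1 to 12 rows; each row is the pose to reach, as a shift and turn from the pose commanded when the call began, along the tool's axes at that moment, turning the shorter way round; what a row does not reach only later rows make up. A row lasts 1/8 s, in which the tool goes at most 62.5 mm and 10.7 degrees, less where a joint would pass 70% of its speed; a pose out of reach is approached as far as the arm can. A call with a number of a shift or a turn outside -1 to 1 is refused whole. A call with a gripper value outside its range is refused whole. The fingers move at their own pace and stop on an object; FORCE is the grip in N (left out, the last holds). Time passes only in rows, so rows that repeat a pose let the fingers close. It gives the time, the measured TCP pose, the force, the opening and the grip force at its end, in the units of the state.
- observe(): the state, without advancing time (a new reading comes with each control period).
- cams.read_camera(name): name is "scene" or "top" or "wrist"; returns the picture (480x640x3 uint8, red, green, blue); there is no depth.
- cams.camera_model(name): a dict with "camera_matrix" (3x3 intrinsics, pixels), "k1" (the pictures are not rectified: a ray, as slopes to the right and down, at radius r is drawn at 1 + k1 r^2 times it, then the intrinsics apply), "pose" (4x4, takes a point from camera to world coordinates). Camera axes: x right, y down, z forward; pixel columns grow to the right and rows downward; lengths in m; the calibration is good to about 2 mm. A picture is of the moment at which its call begins: read the wrist's pose just before it. camera_model takes no time and is no camera call; for the wrist camera it gives the pose at the moment of the call.
- robot.hand_in(): hands the job in; it is judged then, once.
Trained networks look in the newest picture that a camera, given by its name, has taken for a name from the list of things; names that differ only in an ending like _2 or _b are one class to them, and where a whole thing is asked for, a point or a joint stands for the part that bears it (a point fixed in the world has none). Each returns a list of dicts, best first, with "confidence" (0 to 1); they miss things now and then, are a little off and sometimes report something else, mostly with a low value. They report only what shows in the picture. A call takes as long as a camera call. They do not tell look-alikes from the thing itself.
- models.find_in(target, camera): "position" ([x, y, z] in m, in world coordinates, good to about 4 mm: the middle of the surface that is visible of it).
- models.pinpoint(target, camera): "position" ([x, y, z] in m, in world coordinates, good to about 4 mm: a listed point, or the origin of a listed thing).
The state is a dict: "time": time; "qpos": joint angles; "qvel": joint speeds; "joint_efforts": joint torques, N m; "tool_pos": TCP position; "tool_rot": TCP orientation; "contact_force": force on the tool from outside, world axes, zero at the start; "torque": the same for the moment, N m; "opening": finger opening in m; "grip_force": force on a finger pad.
Only numpy, scipy, OpenCV 4.12 (cv2) and the standard library are available. Lean on these libraries where they do the work, as an engineer would, in place of code of your own. Each camera call takes 0.05 s, during which the arm holds its last target. There are 200 camera calls.

## Working session

There is one attempt and no reset: what is moved stays moved. The work goes in short steps, Python scripts to look and compute and a shell command to move; the robot and the scene stay as the last step left them, time stands still between calls to the robot, and variables do not carry over. Pictures are saved under pics/ and viewed, at most 10 in all, crops included, and the job is handed in when it is done.

```bash
mkdir -p pics; ls; cat > h.py <<'E'
import numpy as np, cv2
from cell import observe, cams, robot, models
def snap(n,f):
    im=cams.read_camera(n); cv2.imwrite('pics/'+f,im[:,:,::-1]); return im
def ray(n,u,v,z,M=None):
    M=M or cams.camera_model(n); K=np.array(M['camera_matrix']);T=np.array(M['pose'])
    d=np.array([(u-K[0,2])/K[0,0],(v-K[1,2])/K[1,1]]);s=d.copy()
    for _ in range(20): s=d/(1+M['k1']*(s@s))
    r=T[:3,:3]@np.array([s[0],s[1],1]); return T[:3,3]+r*(z-T[2,3])/r[2]
def proj(n,p,M=None):
    M=M or cams.camera_model(n); K=np.array(M['camera_matrix']);T=np.array(M['pose'])
    c=T[:3,:3].T@(np.array(p)-T[:3,3]); s=c[:2]/c[2]; s=s*(1+M['k1']*(s@s))
    return K[:2,:2]@s+K[:2,2]
E
python3 - <<'E'
from h import *
for n in('top','scene'):
    snap(n,n+'1.png')
    for t in['carrier','pocket','ball_center','mark','dimmer_top','pointer','spare','panel','jar','bottle']:
        print(n,t,[(np.round(d['position'],3).tolist(),round(d['confidence'],2)) for d in models.pinpoint(t,n)[:4]])
print(observe()['time'],observe()['tool_rot'], np.round(cams.camera_model('top')['pose'],3))
E
```

```text
pics
top carrier [([0.442, 0.303, 0.003], 0.85), ([0.25, 0.416, 0.001], 0.82), ([0.446, 0.469, 0.002], 0.6), ([0.285, 0.2, 0.005], 0.6)]
top pocket [([0.287, 0.395, 0.023], 0.91), ([0.486, 0.472, 0.018], 0.82), ([0.247, 0.204, 0.02], 0.77), ([0.403, 0.289, 0.018], 0.57)]
top ball_center []
top mark [([0.607, 0.035, 0.024], 0.94), ([0.718, -0.324, -0.001], 0.45)]
top dimmer_top [([0.499, -0.325, 0.055], 0.54)]
top pointer [([0.533, -0.271, -0.003], 0.49)]
top spare [([0.631, 0.295, 0.002], 0.58)]
top panel [([0.615, 0.031, 0.002], 0.59), ([0.404, 0.29, 0.016], 0.18)]
top jar []
top bottle [([0.75, -0.096, -0.001], 0.84), ([0.628, 0.297, 0.005], 0.35)]
scene carrier [([0.445, 0.305, -0.002], 0.88), ([0.25, 0.414, 0.001], 0.8), ([0.444, 0.474, 0.001], 0.76), ([0.287, 0.194, -0.0], 0.72)]
scene pocket [([0.283, 0.395, 0.016], 0.95), ([0.246, 0.199, 0.016], 0.9), ([0.403, 0.29, 0.02], 0.8), ([0.483, 0.466, 0.018], 0.76)]
scene ball_center [([0.408, 0.292, 0.018], 0.54), ([0.443, 0.3, -0.004], 0.35)]
scene mark [([0.608, 0.036, 0.025], 0.83)]
scene dimmer_top [([0.495, -0.321, 0.053], 0.86), ([0.608, 0.031, 0.003], 0.53), ([0.531, -0.264, 0.001], 0.45)]
scene pointer [([0.748, 0.083, -0.003], 0.61), ([0.533, -0.266, 0.001], 0.38), ([0.498, -0.322, 0.053], 0.28)]
scene spare []
scene panel [([0.607, 0.035, 0.001], 0.65)]
scene jar [([0.745, 0.084, -0.001], 0.89), ([0.531, -0.266, 0.002], 0.33)]
scene bottle [([0.746, -0.097, -0.004], 0.7)]
1.1 [ 3.14152828e+00 -2.46463787e-05  2.48781600e-01] [[ 2.000e-02 -9.930e-01  1.200e-01  3.510e-01]
 [-1.000e+00 -2.000e-02  1.000e-03  3.800e-02]
 [ 1.000e-03 -1.200e-01 -9.930e-01  1.349e+00]
 [ 0.000e+00  0.000e+00  0.000e+00  1.000e+00]]
```

View pics/top1.png

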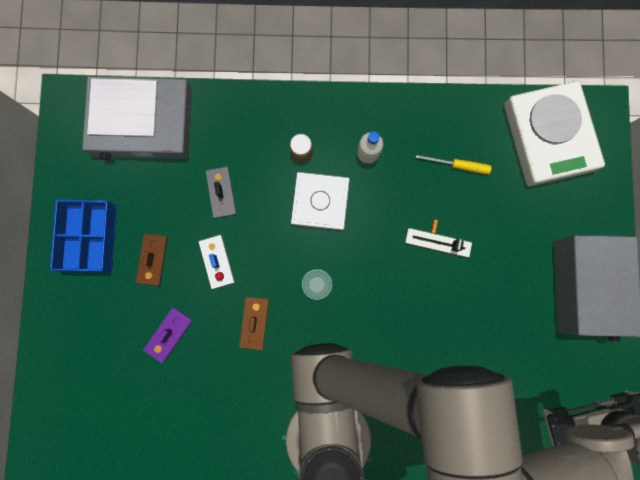

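View pics/scene1.png

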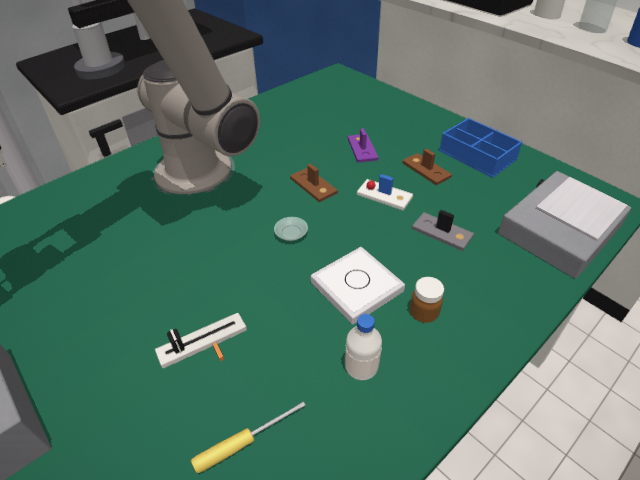

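The top picture shows the white carrier with blue fin at (216,262) and its ball at (220,277). The look-alikes are brown at (151,260) and (254,323), purple at (167,335), and the grey spare at (220,192). Only the white one with a blue fin and a ball fits. The dimmer grip is at (458,244) and the pointer at (435,227). I'll confirm with one enlarged crop.

```bash
python3 - <<'E'
from h import *
im=cv2.imread('pics/top1.png')
a=cv2.resize(im[225:300,180:255],(400,400),interpolation=cv2.INTER_CUBIC)
b=cv2.resize(im[205:280,400:475],(400,400),interpolation=cv2.INTER_CUBIC)
cv2.imwrite('pics/c1.png',np.hstack([a,b]))
# masks
rgb=im[:,:,::-1].astype(int);R,G,B=rgb[...,0],rgb[...,1],rgb[...,2]
def cen(m,x0,x1,y0,y1):
    k=np.zeros_like(m);k[y0:y1,x0:x1]=m[y0:y1,x0:x1];v,u=np.nonzero(k);return u,v
def rect(n,m,box,z):
    u,v=cen(m,*box);P=np.array([ray(n,a,b,z)[:2] for a,b in zip(u,v)])
    r=cv2.minAreaRect((P*1000).astype(np.float32));print(len(u),P.mean(0).round(4),r)
sat=rgb.max(2)-rgb.min(2)
print('carrier');rect('top',(rgb.min(2)>120),(190,245,230,295),.01)
print('fin');rect('top',(B>R+60)&(B>G+40),(190,245,230,295),.06)
print('ball');rect('top',(R>G+70)&(B<G+40)&(G<60),(190,245,230,295),.0195)
print('brass');rect('top',(R>G+40)&(G>80),(190,245,230,295),.01)
print('track');rect('top',(rgb.min(2)>120),(395,480,215,265),.014)
print('pointer');rect('top',(R>B+80),(395,480,215,265),.012)
M=cams.camera_model('wrist');o=observe()
from scipy.spatial.transform import Rotation as Ro
Rt=Ro.from_euler('xyz',o['tool_rot']).as_matrix();T=np.array(M['pose'])
print((Rt.T@(T[:3,3]-o['tool_pos'])).round(4),(Rt.T@T[:3,:3]).round(3),M['camera_matrix'],M['k1'])
E
```

```text
carrier
998 [0.445  0.3023] ((444.2483825683594, 302.6787109375), (131.66766357421875, 61.79564666748047), 17.832216262817383)
fin
68 [0.4434 0.3012] ((443.627685546875, 301.2894287109375), (32.919456481933594, 13.040616989135742), 18.304779052734375)
ball
44 [0.4055 0.2905] ((405.3719482421875, 290.71734619140625), (15.775409698486328, 15.515962600708008), 2.4774537086486816)
brass
39 [0.459  0.3082] ((443.05108642578125, 301.6724853515625), (98.37882232666016, 21.341163635253906), 13.79158878326416)
track
793 [ 0.5065 -0.2754] ((506.00323486328125, -279.71612548828125), (170.42324829101562, 40.790687561035156), 78.00362396240234)
pointer
49 [ 0.549  -0.2704] ((548.8343505859375, -270.4244689941406), (9.23977279663086, 34.27079391479492), 78.47698211669922)
[0.0802 0.0011 0.019 ] [[-0.001 -0.955 -0.298]
 [ 1.    -0.001  0.001]
 [-0.001 -0.298  0.955]] [[423.0835066    0.         317.01951089]
 [  0.         423.0835066  241.87439144]
 [  0.           0.           1.        ]] -0.09312003083738427
```

View pics/c1.png

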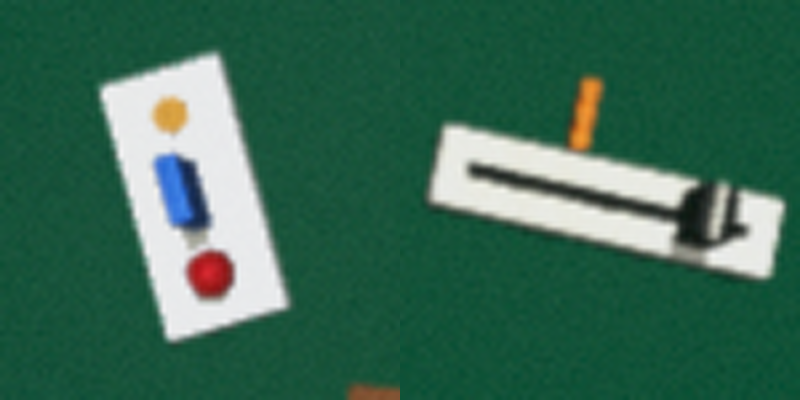

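The crop confirms it: white plate, blue fin, red ball at the near end and brass at the far end. The grip stands about 45 mm to the -y side of the track's middle, and the pointer about 18 mm to the +y side. Next I'll compute the move over the dimmer.

```bash
cat >> h.py <<'E'
from scipy.spatial.transform import Rotation as Ro
def plan(p,yaw_deg):
    """shares for tool-down pose p (TCP), yaw"""
    o=observe();R=Ro.from_euler('xyz',o['tool_rot']).as_matrix()
    d=R.T@(np.array(p)-o['tool_pos']); Rt=R.T@Ro.from_euler('xyz',[np.pi,0,np.radians(yaw_deg)]).as_matrix()
    t=np.arctan2(Rt[1,0],Rt[0,0])
    print('t',o['time'],'shift',(d/.4).round(4),'turn',round(t/np.pi,4),'dist',np.linalg.norm(d).round(4),'deg',np.degrees(t).round(1),'tool',np.round(o['tool_pos'],4),np.round(o['tool_rot'],4))
E
python3 -c "
from h import *
plan([.497,-.3235,.28],-12)"
```

```text
t 1.1 shift [ 1.005  -0.2227  0.3118] turn 0.1459 dist 0.4302 deg 26.3 tool [ 0.1293 -0.5088  0.4047] [ 3.1415 -0.      0.2488]
```

```bash
python3 -m jog '[[[0.14,-0.03,0],0.02,0],[[0.28,-0.06,0],0.05,0],[[0.42,-0.09,0.02],0.08,0],[[0.56,-0.12,0.06],0.11,0],[[0.7,-0.155,0.13],0.14,0],[[0.84,-0.187,0.2],0.146,0],[[0.94,-0.21,0.26],0.146,0],[[1,-0.223,0.31],0.146,0],[[1,-0.223,0.31],0.146,0],[[1,-0.223,0.31],0.146,0]]'
python3 - <<'E'
from h import *
im=snap('wrist','w1.png')
for t in['dimmer_top','pointer']: print(t,[(np.round(d['position'],3).tolist(),round(d['confidence'],2)) for d in models.pinpoint(t,'wrist')[:3]])
plan([.497,-.3235,.202],-12)
E
```

```text
time: 2.35
tool_pos: [0.4947, -0.3244, 0.2813]
tool_rot: [3.141, -0.0, -0.21]
contact_force: [0.3, 0.4, 0.2]
opening: 0.092
grip_force: 0.0
dimmer_top [([0.498, -0.324, 0.056], 0.97)]
pointer [([0.532, -0.263, -0.001], 0.86)]
t 2.5 shift [ 0.0056 -0.0047  0.1996] turn -0.0006 dist 0.0799 deg -0.1 tool [ 0.4943 -0.3248  0.2818] [ 3.1406e+00 -1.4000e-03 -2.1140e-01]
```

View pics/w1.png

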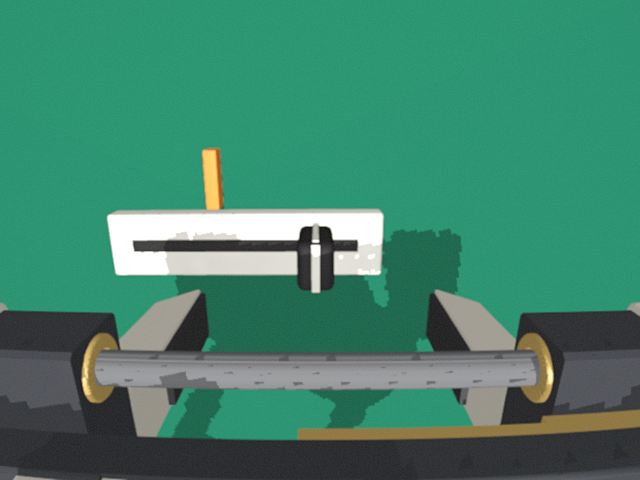

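The wrist picture shows the grip's white line at column 316 and the pointer at (211..215, 150..208). The grip sits well between the fingers, so I'll measure both by colour.

```bash
python3 - <<'E'
from h import *
M=cams.camera_model('wrist')
im=cv2.imread('pics/w1.png')[:,:,::-1].astype(int);R,G,B=im[...,0],im[...,1],im[...,2]
def q(m,x0,x1,y0,y1,z):
    v,u=np.nonzero(m[y0:y1,x0:x1]);P=np.array([ray('wrist',a,b,z,M)[:2] for a,b in zip(u+x0,v+y0)])
    print(len(u),u.min()+x0,u.max()+x0,v.min()+y0,v.max()+y0)
    return P
# lighter (top) face of pointer
p=(R>220)&(R>B+100); P=q(p,190,240,140,215,.012)
r=cv2.minAreaRect((P*1000).astype(np.float32));print('pointer top',r)
w=(im.min(2)>150); T=q(w,100,395,205,280,.014); rt=cv2.minAreaRect((T*1000).astype(np.float32));print('track',rt)
L=q(w,305,328,236,262,.0545);print('line',L.mean(0).round(4))
c=np.array(rt[0])/1000;a=np.radians(rt[2] if rt[1][0]>rt[1][1] else rt[2]+90);y=np.array([np.cos(a),np.sin(a)]);y*=np.sign(y[1]);x=np.array([y[1],-y[0]])
print('ang',np.degrees(np.arctan2(*y[::-1])))
for n,pt in(('ptr',np.array(r[0])/1000),('line',L.mean(0))): print(n,(pt-c)@x,(pt-c)@y)
print('delta',(np.array(r[0])/1000-L.mean(0))@y)
E
```

```text
792 203 219 150 209
pointer top ((548.2885131835938, -273.0198974609375), (8.093900680541992, 35.56278610229492), 77.88477325439453)
14218 107 383 209 279
track ((505.23529052734375, -282.6080017089844), (170.6049346923828, 45.3921012878418), 77.79264831542969)
201 311 320 236 261
line [ 0.5057 -0.3278]
ang 77.79264831542969
ptr 0.04005232973844193 0.018474918313301766
line 0.00999960185058019 -0.044118261395662155
delta 0.06259317970896393
```

```bash
python3 -m jog '[[[0.005,0.002,0.09],0,0],[[0.005,0.002,0.16],0,0],[[0.005,0.002,0.19],0,0],[[0.005,0.002,0.19],0,0.5],[[0.005,0.002,0.19],0,1],[[0.005,0.002,0.19],0,1],[[0.005,0.002,0.19],0,1],[[0.005,0.002,0.19],0,1],[[0.005,0.002,0.19],0,1],[[0.005,0.002,0.19],0,1]]' 8
python3 -c "
from h import *
o=observe();print(o['tool_pos'],o['tool_rot'])"
```

```text
time: 3.75
tool_pos: [0.4968, -0.3251, 0.2047]
tool_rot: [3.142, -0.0, -0.21]
contact_force: [0.6, 0.2, 0.2]
opening: 0.0266
grip_force: 0.0
[ 0.4968252  -0.32510599  0.20470817] [ 3.14150747e+00 -3.66136782e-05 -2.09873414e-01]
```

```bash
python3 -m jog '[[[0,0,0],0,1],[[0,0,0],0,1],[[0,0,0],0,1]]' 8
```

```text
time: 4.12
tool_pos: [0.4968, -0.325, 0.2047]
tool_rot: [-3.142, 0.0, -0.21]
contact_force: [0.5, 1.1, 1.4]
opening: 0.0199
grip_force: 8.0
```

```bash
python3 -m jog '[[[0,-0.04,0],0,1],[[0,-0.08,0],0,1],[[0,-0.12,0],0,1],[[0,-0.15,0],0,1],[[0,-0.155,0],0,1],[[0,-0.155,0],0,1],[[0,-0.155,0],0,1]]' 8
cat > chk.py <<'E'
import sys
from h import *
M=cams.camera_model('wrist');im=snap('wrist',sys.argv[1]).astype(int);R,G,B=im[...,0],im[...,1],im[...,2]
z=.012;v,u=np.nonzero((R>200)&(R>B+100)&(np.arange(480)[:,None]<330)&(np.arange(640)[None,:]>150)&(np.arange(640)[None,:]<480))
print('orange',len(u),u.min(),u.max(),v.min(),v.max())
print(observe()['tool_pos'].round(4) if hasattr(observe()['tool_pos'],'round') else observe()['tool_pos'])
E
python3 chk.py w2.png
```

```text
time: 5.0
tool_pos: [0.5096, -0.2645, 0.2047]
tool_rot: [-3.141, 0.0, -0.21]
contact_force: [-0.5, 1.2, -0.5]
opening: 0.0199
grip_force: 8.0
orange 1618 304 323 170 253
[ 0.5096 -0.2646  0.2047]
```

View pics/w2.png

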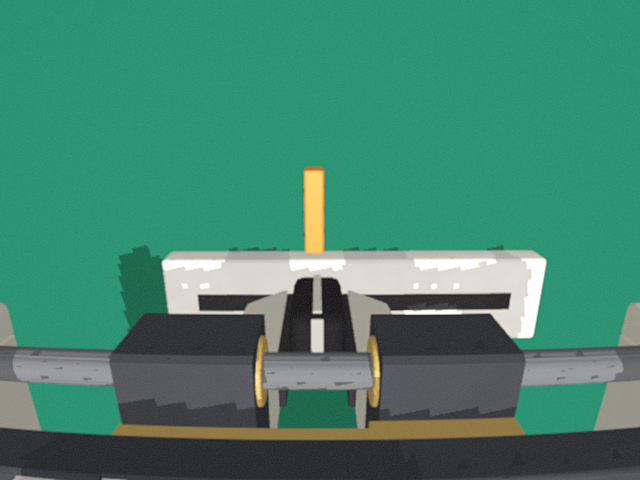

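The picture shows the grip line at column 317 and the pointer at 304..323, about 1 mm short. I'll quantify that in the tool frame.

```bash
python3 - <<'E'
from h import *
M=cams.camera_model('wrist');o=observe();Rt=Ro.from_euler('xyz',o['tool_rot']).as_matrix()
im=cv2.imread('pics/w2.png')[:,:,::-1].astype(int)
def ty(u,v,z): return (Rt.T@(ray('wrist',u,v,z,M)-o['tool_pos'])).round(4)
for v in(180,195,210,225,240,250):
    r=im[v];k=np.nonzero((r[290:340,0]>200)&(r[290:340,0]>r[290:340,2]+100))[0]+290
    print('ptr',v,k.min(),k.max(),ty((k.min()+k.max())/2,v,.012))
for v,z in((330,.0545),(322,.0545),(340,.0545),(290,.04)):
    r=im[v].min(1);k=np.nonzero(r[306:330]>140)[0]+306
    if len(k):print('line',v,k.min(),k.max(),ty((k.min()+k.max())/2,v,z))
E
```

```text
ptr 180 304 323 [ 5.340e-02 -1.000e-04  1.926e-01]
ptr 195 304 323 [ 4.710e-02 -1.000e-04  1.926e-01]
ptr 210 304 323 [ 0.0407 -0.0002  0.1926]
ptr 225 305 323 [0.0342 0.     0.1926]
ptr 240 305 323 [0.0275 0.     0.1926]
ptr 250 305 323 [0.023  0.     0.1926]
line 330 311 323 [0.0077 0.0012 0.1502]
line 322 311 323 [0.0109 0.0012 0.1502]
line 340 311 323 [0.0038 0.0012 0.1502]
line 290 314 320 [0.0165 0.0013 0.1646]
```

```bash
python3 -m jog '[[[0,-0.003,0],0,1],[[0,-0.003,0],0,1],[[0,-0.003,0],0,1],[[0,-0.003,0],0,0.5],[[0,-0.003,0],0,0.3],[[0,-0.003,0],0,0.3],[[0,-0.003,-0.06],0,0.2],[[0,-0.003,-0.16],0,0],[[0,-0.003,-0.22],0,0],[[0,-0.003,-0.25],0,0],[[0,-0.003,-0.25],0,0],[[0,-0.003,-0.25],0,0]]' 8
python3 - <<'E'
from h import *
im=snap('wrist','w3.png').astype(int)
M=cams.camera_model('wrist');o=observe();Rt=Ro.from_euler('xyz',o['tool_rot']).as_matrix()
def ty(u,v,z): return (Rt.T@(ray('wrist',u,v,z,M)-o['tool_pos'])).round(4)
R,B=im[...,0],im[...,2]
v,u=np.nonzero((R>200)&(R>B+100));print(u.min(),u.max(),v.min(),v.max())
for a in np.unique(v)[::8]:
    k=u[v==a];print('ptr',a,k.min(),k.max(),ty((k.min()+k.max())/2,a,.012))
x0=int(np.median(u))
w=im.min(2)
for a in range(v.max(),v.max()+70,4):
    k=np.nonzero(w[a,x0-22:x0+23]>140)[0]+x0-22
    if 2<len(k)<20:print('line',a,k.min(),k.max(),ty((k.min()+k.max())/2,a,.0545))
plan([.444,.302,.35],17.9)
E
```

```text
time: 6.55
tool_pos: [0.5097, -0.2631, 0.3035]
tool_rot: [-3.141, 0.002, -0.21]
contact_force: [-0.0, -0.1, 0.1]
opening: 0.0919
grip_force: 0.0
83 551 148 400
ptr 148 312 323 [0.0582 0.0018 0.2913]
ptr 156 311 323 [0.0532 0.0015 0.2913]
ptr 164 311 323 [0.0481 0.0014 0.2913]
ptr 172 311 323 [0.043  0.0014 0.2913]
ptr 180 311 323 [0.0378 0.0014 0.2914]
ptr 188 311 323 [0.0326 0.0014 0.2914]
ptr 196 311 323 [0.0273 0.0014 0.2914]
ptr 346 90 90 [-0.0868 -0.171   0.2918]
ptr 354 86 89 [-0.0939 -0.1744  0.2918]
ptr 362 84 88 [-0.1011 -0.1771  0.2918]
ptr 383 86 551 [-0.1168  0.0025  0.2917]
ptr 391 85 549 [-0.1242  0.0013  0.2917]
ptr 399 89 92 [-0.136  -0.1804  0.2919]
t 6.6 shift [-0.4553 -1.3477 -0.1144] turn -0.1663 dist 0.5708 deg -29.9 tool [ 0.5097 -0.2631  0.3034] [-3.1408e+00  2.1000e-03 -2.0990e-01]
```

```bash
python3 - <<'E'
from h import *
im=cv2.imread('pics/w3.png')[:,:,::-1].astype(int);w=im.min(2)
M=cams.camera_model('wrist');o=observe();Rt=Ro.from_euler('xyz',o['tool_rot']).as_matrix()
def ty(u,v,z): return (Rt.T@(ray('wrist',u,v,z,M)-o['tool_pos'])).round(4)
for a in range(212,275,6): 
    r=w[a,300:336]; k=np.nonzero(r>110)[0]+300
    print(a,''.join('#' if x>110 else '.' for x in r), ty((k.min()+k.max())/2,a,.0545) if 0<len(k)<20 else '')
E
python3 -m jog '[[[-0.03,-0.1,-0.04],0,0],[[-0.08,-0.24,-0.08],-0.02,0],[[-0.13,-0.38,-0.11],-0.05,0],[[-0.18,-0.52,-0.114],-0.08,0],[[-0.23,-0.66,-0.114],-0.11,0],[[-0.27,-0.8,-0.114],-0.14,0],[[-0.32,-0.94,-0.114],-0.166,0],[[-0.34,-1,-0.114],-0.166,0]]'
python3 -c "
from h import *
plan([.444,.302,.35],17.9)"
```

```text
212 #################################### 
218 #################################### 
224 #####...........#####...........#### [0.0197 0.0016 0.2489]
230 ####...........#######............## [0.0162 0.0016 0.2489]
236 ..............#########............. [0.0126 0.0019 0.2489]
242 ..............##########............ [0.0091 0.0022 0.2489]
248 ##............#########............# [0.0055 0.0016 0.2489]
254 ##............#########............# [0.0019 0.0016 0.2489]
260 ##............#########............# [-0.0018  0.0016  0.2489]
266 ..............#########............. [-0.0055  0.0019  0.2489]
272 ..............#########............. [-0.0092  0.0019  0.249 ]
time: 7.6
tool_pos: [0.4594, 0.159, 0.3494]
tool_rot: [-3.141, 0.002, 0.315]
contact_force: [0.4, -1.4, -0.6]
opening: 0.0915
grip_force: 0.0
t 7.6 shift [ 0.0744 -0.3519 -0.0013] turn 0.001 dist 0.1439 deg 0.2 tool [0.4594 0.159  0.3494] [-3.141e+00  1.700e-03  3.155e-01]
```

The dimmer line is level with the pointer to within about 0.4 mm. On to the carrier.

```bash
python3 -m jog '[[[0.02,-0.12,0],0,0],[[0.045,-0.24,0],0,0],[[0.065,-0.32,0.05],0,0],[[0.074,-0.352,0.1],0,0],[[0.074,-0.352,0.12],0,0],[[0.074,-0.352,0.12],0,0],[[0.074,-0.352,0.12],0,0]]'
python3 - <<'E'
from h import *
M=cams.camera_model('wrist')
im=snap('wrist','w4.png').astype(int);R,G,B=im[...,0],im[...,1],im[...,2]
for t in['carrier','pocket','ball_center']: print(t,[(np.round(d['position'],3).tolist(),round(d['confidence'],2)) for d in models.pinpoint(t,'wrist')[:3]])
n,l,st,ce=cv2.connectedComponentsWithStats(((im.min(2)>130)).astype(np.uint8))
print(st[1:][st[1:,4]>800],ce[1:][st[1:,4]>800])
n,l,st,ce=cv2.connectedComponentsWithStats(((B>R+60)&(B>G+40)).astype(np.uint8));i=1+st[1:,4].argmax();print('blue',st[i],ce[i])
n,l,st,ce=cv2.connectedComponentsWithStats(((R>G+70)&(R>B+70)&(G<70)).astype(np.uint8));i=1+st[1:,4].argmax();print('red',st[i],ce[i],ray('wrist',*ce[i],.0195,M))
plan([.444,.302,.202],17.9)
E
```

```text
time: 8.48
tool_pos: [0.4457, 0.2987, 0.3029]
tool_rot: [3.142, -0.001, 0.311]
contact_force: [1.0, -0.6, -0.0]
opening: 0.0916
grip_force: 0.0
carrier [([0.45, 0.301, 0.003], 0.98), ([0.287, 0.192, 0.0], 0.84), ([0.446, 0.472, 0.001], 0.68)]
pocket [([0.481, 0.468, 0.019], 0.82), ([0.402, 0.286, 0.022], 0.71)]
ball_center [([0.406, 0.289, 0.02], 0.82)]
[[  349     0   108    70  6451]
 [  262   139    97   187 14612]
 [  120   290    79    60  2230]
 [  436   290    79    60  2282]
 [   95   364   444    61  9191]] [[403.47760037  31.58564564]
 [310.85799343 224.20667944]
 [157.65022422 323.67040359]
 [475.92156004 323.60385627]
 [347.35110434 379.25731694]]
blue [ 299  216   21   74 1407] [309.6830135  253.52523099]
red [295 287  33  29 676] [310.96153846 301.32840237] [0.40216236 0.28783789 0.0195    ]
t 8.675 shift [-0.0016 -0.0083  0.2523] turn -0.0005 dist 0.101 deg -0.1 tool [0.4455 0.299  0.3029] [-3.1415e+00 -1.1000e-03  3.1090e-01]
```

View pics/w4.png

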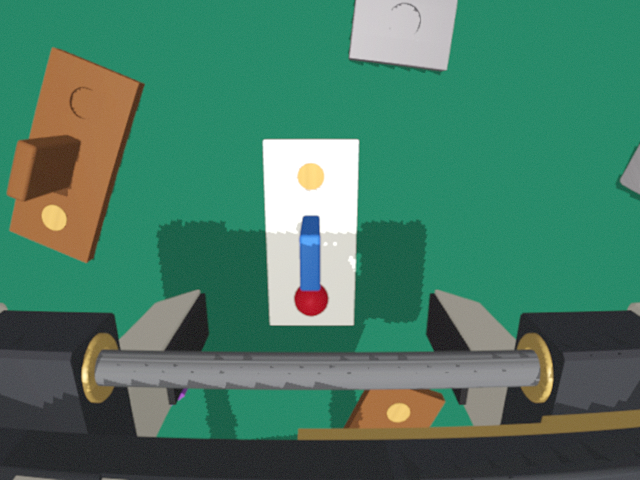

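The wrist picture shows the white carrier (262..359, 139..326), its blue fin at column 310, the brass disc at (311,176), and the ball at (311,300). I'll work out the tool-frame offsets.

```bash
python3 - <<'E'
from h import *
M=cams.camera_model('wrist');o=observe();Rt=Ro.from_euler('xyz',o['tool_rot']).as_matrix()
def ty(u,v,z): return (Rt.T@(ray('wrist',u,v,z,M)-o['tool_pos']))
im=cv2.imread('pics/w4.png')[:,:,::-1].astype(int);R,G,B=im[...,0],im[...,1],im[...,2]
w=im.min(2)>110
g=G-R>40
for v in(145,160,200,300,320):
    k=np.nonzero(~g[v,240:380])[0]+240
    k=np.nonzero((im[v,240:380,0]>140))[0]+240
    a,b=ty(k.min(),v,.01),ty(k.max()+1,v,.01);print('plate',v,k.min(),k.max(),a.round(4),b.round(4),((a+b)/2)[1].round(4))
blue=(B>R+60)&(B>G+40)
for v in(220,228,240,250,260,270):
    k=np.nonzero(blue[v])[0];print('fin',v,k.min(),k.max(),ty((k.min()+k.max()+1)/2,v,.06)[1].round(4))
for v in(139,326): print('end',ty(311,v,.01).round(4))
print('fin ends',ty(310,216,.06).round(4),ty(310,237,.06).round(4),ty(310,243,.06).round(4), 'finfar', im[214:246:2,310].tolist())
E
```

```text
plate 145 263 358 [ 0.0593 -0.0331  0.293 ] [0.0593 0.028  0.293 ] -0.0025
plate 160 263 358 [ 0.0498 -0.0334  0.293 ] [0.0498 0.0283 0.293 ] -0.0026
plate 200 264 357 [ 0.0237 -0.0337  0.2929] [0.0236 0.0283 0.2929] -0.0027
plate 300 269 353 [-0.0485 -0.0329  0.2929] [-0.0486  0.0275  0.2928] -0.0027
plate 320 269 353 [-0.0644 -0.0335  0.2928] [-0.0644  0.0279  0.2928] -0.0028
fin 220 303 318 -0.0021
fin 228 302 318 -0.0024
fin 240 300 319 -0.0027
fin 250 300 319 -0.0027
fin 260 300 319 -0.0028
fin 270 300 319 -0.0028
end [ 0.063  -0.0025  0.293 ]
end [-0.0692 -0.0032  0.2928]
fin ends [ 0.025  -0.0026  0.2429] [ 0.0131 -0.0027  0.2429] [ 0.0096 -0.0027  0.2429] finfar [[249, 252, 251], [78, 104, 155], [39, 83, 150], [39, 86, 152], [40, 87, 151], [38, 82, 152], [37, 83, 151], [38, 84, 151], [46, 88, 156], [42, 89, 153], [47, 97, 171], [68, 143, 228], [96, 170, 249], [97, 172, 251], [91, 169, 251], [93, 169, 250]]
```

```bash
python3 -m jog '[[[-0.004,-0.009,0.08],0,0],[[-0.004,-0.009,0.16],0,0],[[-0.004,-0.009,0.22],0,0],[[-0.004,-0.009,0.25],0,0.3],[[-0.004,-0.009,0.257],0,0.6],[[-0.004,-0.009,0.257],0,0.8],[[-0.004,-0.009,0.257],0,0.8],[[-0.004,-0.009,0.257],0,0.8],[[-0.004,-0.009,0.257],0,0.8],[[-0.004,-0.009,0.257],0,0.8],[[-0.004,-0.009,0.257],0,0.8],[[-0.004,-0.009,0.257],0,0.8]]' 5
python3 -m jog '[[[0,0,0],0,0.82],[[0,0,0],0,0.84],[[0,0,0],0,0.86],[[0,0,0],0,0.88],[[0,0,0],0,0.9],[[0,0,0],0,1],[[0,0,0],0,1]]' 5
python3 -m jog '[[[0,0,0],0,1],[[0,0,0],0,1],[[0,0,0],0,1]]' 25
```

```text
time: 10.18
tool_pos: [0.4427, 0.3023, 0.1994]
tool_rot: [3.141, 0.0, 0.312]
contact_force: [0.3, 0.7, -0.7]
opening: 0.0186
grip_force: 0.0
time: 11.05
tool_pos: [0.4427, 0.3023, 0.1995]
tool_rot: [3.141, 0.0, 0.312]
contact_force: [-0.3, -0.2, 0.7]
opening: 0.0118
grip_force: 5.0
time: 11.42
tool_pos: [0.4427, 0.3023, 0.1995]
tool_rot: [3.141, -0.0, 0.312]
contact_force: [-0.1, -0.0, 0.4]
opening: 0.0122
grip_force: 25.0
```

```bash
python3 -m jog '[[[0,0,-0.005],0,1],[[0,0,-0.015],0,1],[[0,0,-0.035],0,1],[[0,0,-0.065],0,1],[[0,0,-0.105],0,1],[[0,0,-0.15],0,1],[[0,0,-0.2],0,1],[[0,0,-0.245],0,1],[[0,0,-0.28],0,1],[[0,0,-0.3],0,1],[[0,0,-0.31],0,1],[[0,0,-0.3125],0,1]]' 25
python3 - <<'E'
from h import *
im=snap('top','top2.png').astype(int);snap('wrist','w5.png');R,G,B=im[...,0],im[...,1],im[...,2]
sub=np.zeros(im.shape[:2],bool);sub[165:235,285:355]=1
v,u=np.nonzero(sub&(im.min(2)>120));P=np.array([ray('top',a,b,.025)[:2] for a,b in zip(u,v)])
print('panel',cv2.minAreaRect((P*1000).astype(np.float32)))
sub[:]=0;sub[186:216,305:337]=1
v,u=np.nonzero(sub&(im.min(2)<100));e=cv2.fitEllipse(np.c_[u,v].astype(np.float32));print('ring',e,ray('top',*e[0],.025),len(u))
v,u=np.nonzero((R>G+70)&(R>B+70)&(G<60)&(np.arange(640)[None]<300));print('ball',len(u),u.mean(),v.mean(),ray('top',u.mean(),v.mean(),.1445))
print(models.pinpoint('ball_center','top')[:1],models.pinpoint('carrier','top')[:1])
for n in('wrist','top'):print(n,models.pinpoint('pocket',n)[:1])
o=observe();print(o['tool_pos'],o['contact_force'],o['opening'])
plan([.645,.0473,.3245],17.9)
E
```

```text
time: 12.92
tool_pos: [0.4426, 0.3023, 0.3243]
tool_rot: [3.141, 0.001, 0.312]
contact_force: [-0.6, 0.4, -1.8]
opening: 0.0116
grip_force: 25.0
panel ((609.4613037109375, 32.73377227783203), (140.2151336669922, 140.5576629638672), 84.68462371826172)Traceback (most recent call last):
  File "<stdin>", line 7, in <module>
cv2.error: OpenCV(4.12.0) /io/opencv/modules/imgproc/src/shapedescr.cpp:361: error: (-201:Incorrect size of input array) There should be at least 5 points to fit the ellipse in function 'fitEllipseNoDirect'
```

View pics/w5.png

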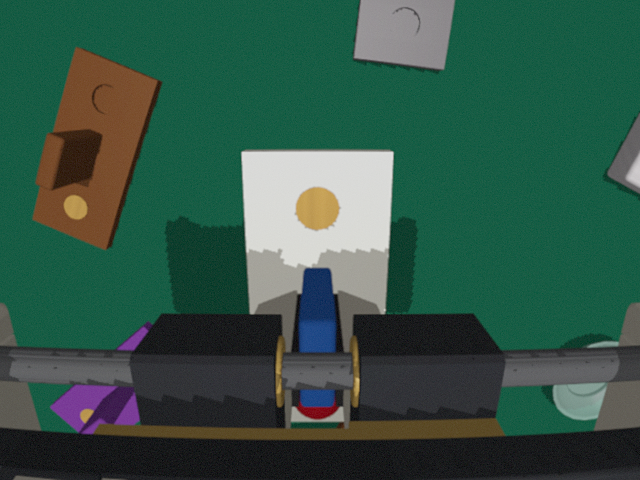

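The carrier is lifted and level in the wrist picture, with the far edge at row 150 and the ball still at (318,408). Now I'll refine the mark and the ball.

```bash
python3 - <<'E'
from h import *
im=cv2.imread('pics/top2.png')[:,:,::-1].astype(int);R,G,B=im[...,0],im[...,1],im[...,2]
s=im[188:214,307:334].min(2);bg=np.median(s);w=np.clip(bg-s-15,0,None)
v,u=np.nonzero(w>15);e=cv2.fitEllipse(np.c_[u+307,v+188].astype(np.float32));print('ring',bg,e,len(u),ray('top',*e[0],.025))
v,u=np.nonzero((R>G+60)&(R>B+60)&(G<60)&(np.arange(640)[None]<300)&(np.arange(640)[None]>180));print('ball',len(u),u.mean(),v.mean(),ray('top',u.mean(),v.mean(),.1445))
for t in('ball_center','carrier','mark'):print([(np.round(d['position'],4),d['confidence']) for d in models.pinpoint(t,'top')[:2]])
o=observe();p=np.array(o['tool_pos']);c=Ro.from_euler('xyz',o['tool_rot']).as_matrix();print('expected ball',p-.04*c[:,0])
M=cams.camera_model('wrist');print('far edge tool x',[(c.T@(ray('wrist',317,r,p[2]-.1895,M)-p)).round(4) for r in(150,151)])
for a in (242.5,393.5):print((c.T@(ray('wrist',a,153,p[2]-.1895,M)-p)).round(4))
plan([.645,.0473,.3245],17.9)
E
```

```text
ring 232.0 ((319.7856750488281, 200.10011291503906), (18.749080657958984, 19.007246017456055), 113.9363784790039) 99 [0.60967181 0.03333351 0.025     ]
ball 0 nan nan [nan nan nan]
[]
[(array([0.2857, 0.1961, 0.0014]), 0.78), (array([0.4401, 0.3016, 0.1289]), 0.5)]
[(array([0.6118, 0.0328, 0.0216]), 0.97), (array([ 0.5335, -0.2692, -0.002 ]), 0.44)]
expected ball [0.40452202 0.290029   0.32404305]
far edge tool x [array([0.0652, 0.0012, 0.1894]), array([0.0648, 0.0012, 0.1894])]
[ 0.0641 -0.0285  0.1894]
[0.0641 0.0317 0.1894]
t 13.175 shift [ 0.2861  0.762  -0.0013] turn -0.0002 dist 0.3256 deg -0.0 tool [0.4426 0.3023 0.324 ] [3.1414e+00 9.0000e-04 3.1170e-01]<stdin>:5: RuntimeWarning: Mean of empty slice.
  ret = ret.dtype.type(ret / rcount)
```

```bash
python3 -m jog '[[[0.003,0.008,0],0,1],[[0.009,0.023,0],0,1],[[0.017,0.046,0],0,1],[[0.029,0.077,0],0,1],[[0.043,0.115,0],0,1],[[0.061,0.161,0],0,1],[[0.081,0.215,0],0,1],[[0.098,0.261,0],0,1],[[0.116,0.307,0],0,1],[[0.13,0.345,0],0,1],[[0.139,0.368,0],0,1],[[0.145,0.383,0],0,1]]' 25
python3 -m jog '[[[0.003,0.008,0],0,1],[[0.009,0.023,0],0,1],[[0.017,0.046,0],0,1],[[0.029,0.077,0],0,1],[[0.043,0.115,0],0,1],[[0.061,0.161,0],0,1],[[0.081,0.215,0],0,1],[[0.098,0.261,0],0,1],[[0.116,0.307,0],0,1],[[0.13,0.345,0],0,1],[[0.139,0.368,0],0,1],[[0.145,0.384,0],0,1]]' 25
python3 -m jog '[[[0,0,0],0,1],[[0,0,0],0,1],[[0,0,0],0,1]]' 25
python3 - <<'E'
from h import *
a=snap('top','top3.png');b=snap('scene','scene3.png')
for n,im in(('top',a),('scene',b)):
    im=im.astype(int);R,G,B=im[...,0],im[...,1],im[...,2]
    k,l,st,ce=cv2.connectedComponentsWithStats(((R>G+70)&(R>B+70)&(G<60)).astype(np.uint8))
    for i in range(1,k):
        if st[i,4]>20:print(n,'red',st[i],ce[i].round(1),ray(n,*ce[i],.1445).round(4))
    for t in('ball_center','carrier','mark'):print(n,t,[(np.round(d['position'],4),round(d['confidence'],2)) for d in models.pinpoint(t,n)[:1]])
o=observe();p=np.array(o['tool_pos']);c=Ro.from_euler('xyz',o['tool_rot']).as_matrix();print('expected ball',p-.04*c[:,0],p,o['tool_rot'],o['time'])
cv2.imwrite('pics/c3.png',np.hstack([cv2.resize(a[130:250,240:400,::-1],(400,300)),cv2.resize(b[180:330,260:460,::-1],(400,300))]))
E
```

```text
time: 14.68
tool_pos: [0.5451, 0.1739, 0.3244]
tool_rot: [-3.142, 0.0, 0.311]
contact_force: [-0.1, -0.6, -1.0]
opening: 0.012
grip_force: 25.0
time: 16.18
tool_pos: [0.6474, 0.0455, 0.3244]
tool_rot: [-3.141, 0.0, 0.312]
contact_force: [-0.6, 0.1, -1.7]
opening: 0.0119
grip_force: 25.0
time: 16.55
tool_pos: [0.6469, 0.0463, 0.3246]
tool_rot: [3.142, 0.0, 0.312]
contact_force: [-0.2, -0.5, -2.4]
opening: 0.0114
grip_force: 25.0
top ball_center []
top carrier [(array([ 4.430e-01,  4.706e-01, -1.000e-04]), 0.94)]
top mark [(array([0.6463, 0.0459, 0.1283]), 0.34)]
scene ball_center []
scene carrier [(array([0.2533, 0.4178, 0.0019]), 0.92)]
scene mark [(array([0.6092, 0.0345, 0.0278]), 0.73)]
expected ball [0.60906743 0.03361713 0.32449981] [0.64714038 0.04588296 0.32449888] [3.14149489e+00 2.33260514e-05 3.11666942e-01] 16.95
```

View pics/c3.png

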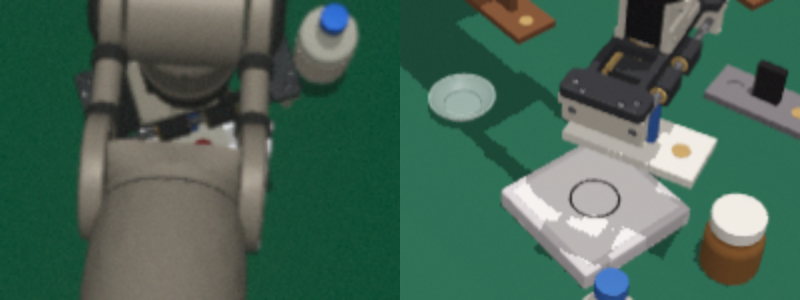

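The top view shows the red ball in its pocket (crop 203,143, i.e. about (321,187)), and the scene view shows the carrier level over the panel, with the ring at crop (595,198). One last check is to fit the ring from the scene camera.

```bash
python3 - <<'E'
from h import *
print('ball proj',proj('top',[.6091,.0336,.1445]))
im=cv2.imread('pics/top3.png')[:,:,::-1].astype(int);v,u=np.nonzero((im[180:194,312:330,0]>im[180:194,312:330,1]+35));print('red',len(u),u.min()+312,u.max()+312,v.min()+180,v.max()+180)
M=cams.camera_model('scene')
for f in('scene1.png','scene3.png'):
    g=cv2.imread('pics/'+f).min(2).astype(int)[264:295,340:375]
    v,u=np.nonzero(g<np.percentile(g,80)-60);P=np.array([ray('scene',a+340,b+264,.025,M)[:2] for a,b in zip(u,v)])*1000
    print(f,len(u),cv2.fitEllipse(P.astype(np.float32)))
k=observe();print(k['time'],np.abs(k['qvel']).max())
for q in([.065,.03],[.065,-.03]):
    a=.3117;print(proj('scene',[.6471+np.cos(a)*q[0]-np.sin(a)*q[1],.0459+np.sin(a)*q[0]+np.cos(a)*q[1],.135]))
E
```

```text
ball proj [320.02941708 190.7682366 ]
red 10 319 323 186 187
scene1.png 74 ((609.5502319335938, 30.91733741760254), (49.66585159301758, 49.92485046386719), 92.47383880615234)
scene3.png 64 ((609.6175537109375, 30.796937942504883), (49.790435791015625, 50.01103973388672), 124.84019470214844)
16.95 0.0027954119332870672
[418.17860349 248.65792802]
[405.74573719 269.69253312]
```

```bash
python3 -c "
from cell import robot
print(robot.hand_in())"
```

```text
the job is handed in; nothing more can be done
None
```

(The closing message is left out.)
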